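# Pack the scent-testing kit and close its box

### The arm

A 7-joint arm with a two-finger parallel gripper is mounted at the origin on a cart in front of the work surface, level with it; the furniture and walls round the work are solid. World frame = base frame: x ahead of the robot, y to its left, z up, the work surface at z = 0. Lengths are in m, angles in rad, forces in N, time in s.
With the tool pointing down it reaches from about 0.425 to 0.825 m from the base axis. Payload 3.6 kg.
Tool frame: the origin (TCP) lies between the finger pads; the fingertips stand 8 mm ahead of it and the grasp point (between the pads) lies 11 mm behind it; z points along the fingers, y is the line along which they close (so a half turn about z gives the same grasp; the last joint's range is limited). The gripper opens to 93 mm and grips with 3 to 60 N. Pads are 15 mm wide; open, the fingers measure 128 mm over their backs; the gripper's body (75 mm by 188 mm) begins 65 mm behind the grasp point.
Start: joints at [-1.298, 0.615, -0.013, 1.423, 0.008, 1.103, -0.04], TCP at [0.192, 0.621, 0.227] pointing down, gripper open.
Joint ranges: [-3.12, 3.12], [-0.3, 2.06], [-1.34, 1.32], [0.26, 2.42], [-1.36, 4.5], [0.01, 1.98], [-2.84, 2.84]. Speed limits (rad/s): [2.79, 2.79, 3.14, 3.14, 3.14, 3.14, 3.14].

### API

Orientations are given as a 3x3 rotation matrix whose columns are the frame's x, y, z axes.
In Python, from workcell import sensors, camera, manip gives the robot as it stands.
- The arm moves only by the tool servo_tool, never from a script. Its argument "deltas" is a list of rows, each a list of 2 entries, a list of its own where there are three numbers: the shift along the tool's x, y, z in cm, then the turn, a rotation vector about the tool's x, y, z in rad. A call has 1 to 12 rows; each row shifts and turns the commanded pose from where the row before left it, along the tool's axes as they then stand; what a row does not reach is not made up. A row lasts 1/8 s, in which the tool goes at most 62.5 mm and 10.7 degrees, less where a joint would pass 70% of its speed; a pose out of reach is approached as far as the arm can. A call with a gripper value outside its range is refused whole. "fingers" is the opening, from -1 (shut) to 1 (fully open), set as the call begins (left out, the last holds). The fingers move at their own pace and stop on an object; "squeeze" is the grip in N (left out, the last holds). Time passes only in rows, so rows that do not move let the fingers close. It gives the time, the measured TCP pose, the force, the opening and the grip force at its end, in the units of the state.
- sensors.sense(): the state, without advancing time (a new reading comes with each control period).
- camera(name): name is "scene" or "top"; returns a dict with "pixels" (400x640x3 uint8, red, green, blue), "camera_matrix" (3x3 intrinsics, pixels), "rvec" (rotation vector, rad) and "tvec" (3), from world to camera coordinates, as OpenCV has them. Camera axes: x right, y down, z forward; pixel columns grow to the right and rows downward; lengths in m; the calibration is good to about 2 mm. A picture is of the moment at which its call begins. There is no depth.
- manip.sign_off(): hands the job in; it is judged then, once.
The state is a dict: "clock": time; "joints": joint angles; "dq": joint speeds; "joint_torque": joint torques, N m; "eef_pos": TCP position; "tcp_rot": TCP orientation; "contact_force": force on the tool from outside, world axes, zero at the start; "ft_torque": the same for the moment, N m; "opening": opening from 0.0 (shut) to 1.0 (fully open); "grasp_force": force on a finger pad.
Only numpy, scipy, OpenCV 4.12 (cv2) and the standard library are available. Lean on these libraries where they do the work, as an engineer would, in place of code of your own. Each camera call takes 0.05 s, during which the arm holds its last target. There are 200 camera calls.

### The job

Pack the scent-testing kit: take both amber dropper bottles from the sloping rack and the black marker, lay all three gently and flat on the floor of the open wooden box, without letting a bottle topple over, so that nothing stands above the rim, then fold the lid fully shut. Leave the candle jar, the red speaker, the open glass jar and the small jar with the orange band standing where they are.

Things in the scene. Friction and masses are not known exactly. Their poses are not given: they have to be found in the camera images.
- kit_box: Open light-wood box, fixed, outside 168 (x) x 172 (y) x 48 mm high, walls and floor 6 mm thick, so inside 156 x 160 mm and 42 mm deep. Origin: centre of the underside; z up; +x points to the hinged side (away from the robot, within some 20 degrees), y along the hinge.
- kit_lid (a joint): Lid angle, rad: 0 = flat shut on the rim, 1.57 = upright, more = leaning back from the robot (stop at 1.9). Hinge line along box y at box x = +84 mm, z = 48.5 mm. Board 168 mm from hinge to free edge, 172 mm wide, 8 mm thick, inner face in the hinge line's plane. Stiff hinge (0.19 N m friction): stays where left, takes 1 to 3 N at the free edge.
- kit_lid_edge (a point): Middle of the lid's free edge, mid-thickness; a 34 mm wide brass thumb tab sticks out 12 mm beyond it. Its frame turns with the lid: x points from the free edge to the hinge, z is the outward normal of the outer face.
- rack: Plywood bottle rack, fixed, 180 mm wide (y), 95 mm high. Origin: centre of its underside. Its board rises at 40 degrees towards rack +x (away from the robot) from a 14 mm lip at x = -50, z = 20 mm. Two places at y = +43 and -43 mm: thin rails hold each bottle parallel to the board, axis 18 mm above it, foot on the lip, cap uphill; both sides of each bottle are free for fingers.
- bottle_1: Amber dropper bottle, black dropper cap: body 33 mm across and 70 mm long, then a cap 20 mm across, 104 mm long in all, about 60 g. Origin: centre of its foot; z along its axis to the cap. Starts lying on the sloping rack, axis 50 degrees from vertical. May roll on a flat floor.
- bottle_2: A second bottle, the same in shape and looks, in the rack's other place. Origin and axes as bottle_1.
- marker: Black marker pen lying flat, 19 mm wide (x), 128 mm long (y), 19 mm high, square enough not to roll; about 20 g. Origin: centre of its underside.
- candle: Bystander, loose: closed candle jar with a gold lid, 72 mm across, 90 mm high, 0.3 kg. Origin: centre of its underside.
- speaker: Bystander, loose: red speaker standing upright, 41 (x) x 78 (y) x 116 mm high, 0.4 kg. Origin: centre of its underside.
- glass_jar: Bystander, loose: low open amber glass jar, 66 mm across, 70 mm high, 0.36 kg. Origin: centre of its underside.
- sample_jar: Bystander, loose: small amber jar with an orange band, 53 mm across, 70 mm high, 0.12 kg. Origin: centre of its underside.
Mind the look-alikes: they are no part of the job. Of the things that look like the kit_box, the larger one is meant.

How it is judged:
By the outcome, as a careful person would: the job done as asked, in the order asked, and still so for the second after the job is handed in, with the robot touching nothing.
It also fails if it takes over 72 s, if anything falls off the work surface, if the arm or the gripper's body presses on something with over 40 N, if the wrist force passes 120 N, or if a joint passes its speed limit or range.

## Working session

There is one attempt and no reset: what is moved stays moved. The work goes in short steps, Python scripts to look and compute and a tool call to move; the robot and the scene stay as the last step left them, time stands still between calls to the robot, and variables do not carry over. Pictures are saved under pics/ and viewed, at most 10 in all, crops included, and the job is handed in when it is done.

Besides the shell and the picture viewer there is one more tool, called after "Call:" as a command line: name --argument value ..., lists and objects as JSON in quotes. servo_tool: Moves the arm, as the interface text tells. Its arguments: {"type":"object","properties":{"deltas":{"type":"array"},"fingers":{"type":"number"},"squeeze":{"type":"number"}},"required":["deltas"]}

```bash
ls; mkdir -p pics; python3 - <<'E'
from workcell import sensors, camera
import cv2, numpy as np
for n in("scene","top"):
    c=camera(n); cv2.imwrite(f"pics/{n}0.png",c["pixels"][:,:,::-1]); np.savez(f"{n}0.npz",**c)
    R=cv2.Rodrigues(np.array(c["rvec"],float))[0]; print(n,c["camera_matrix"],-R.T@np.ravel(c["tvec"]),R[2])
s=sensors.sense();print(s["clock"],s["eef_pos"],s["tcp_rot"],s["opening"])
E
```

```text
pics
scene [[437.71373836   0.         323.30563035]
 [  0.         437.71373836 198.01123287]
 [  0.           0.           1.        ]] [-0.12051643  1.038799    0.7310422 ] [ 0.46013092 -0.74273096 -0.48644655]
top [[487.5133083    0.         312.20591997]
 [  0.         487.5133083  199.20237948]
 [  0.           0.           1.        ]] [ 0.40176615 -0.00515453  1.41058314] [ 0.0668628  -0.00942666 -0.99771765]
0.1 [0.1917617  0.6203488  0.22562796] [[-9.55410865e-01  2.95278974e-01 -6.36657345e-04]
 [ 2.95279659e-01  9.55408380e-01 -2.17961823e-03]
 [-3.53276744e-05 -2.27042291e-03 -9.99997422e-01]] 1.0000808849851692
```

View pics/scene0.png

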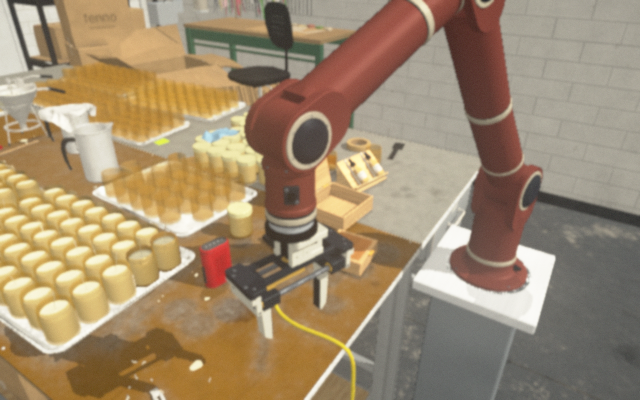

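View pics/top0.png

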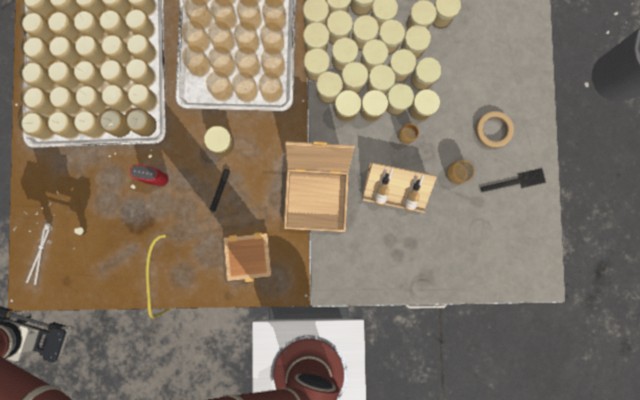

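The top view shows the large box at about (317,200) and the small look-alike box at (247,258). The rack is at (400,188), with bottles at (383,182) and (413,188). The marker is at (220,189), and the other black item at (512,180) is a scraper with a wide blade. I'll enlarge to confirm.

```bash
cat > h.py <<'E'
import cv2, numpy as np
def load(n): return dict(np.load(n+".npz"))
def snap(n,tag):
    from workcell import camera
    c=camera(n); np.savez(f"{n}{tag}.npz",**c); return load(f"{n}{tag}")
def ray(c,uv):
    R=cv2.Rodrigues(np.array(c["rvec"],float))[0]; o=-R.T@np.ravel(c["tvec"])
    d=R.T@np.linalg.inv(c["camera_matrix"])@np.array([uv[0],uv[1],1.]); return o,d/np.linalg.norm(d)
def onz(c,uv,z):
    o,d=ray(c,uv); return o+d*(z-o[2])/d[2]
def tri(c1,u1,c2,u2):
    o1,d1=ray(c1,u1);o2,d2=ray(c2,u2)
    t=np.linalg.lstsq(np.c_[d1,-d2],o2-o1,rcond=None)[0]
    a,b=o1+t[0]*d1,o2+t[1]*d2; return (a+b)/2,np.linalg.norm(a-b)
def proj(c,P): return cv2.projectPoints(np.array(P,float).reshape(-1,3),c["rvec"],c["tvec"],c["camera_matrix"],None)[0][:,0]
def crop(c,x0,y0,x1,y1,s,f): cv2.imwrite(f,cv2.resize(c["pixels"][y0:y1,x0:x1,::-1],None,fx=s,fy=s,interpolation=cv2.INTER_CUBIC))
E
python3 - <<'E'
from h import *
a=load("top0"); A=cv2.resize(a["pixels"][125:245,200:440,::-1],None,fx=3.3,fy=3.3,interpolation=cv2.INTER_CUBIC)
b=load("scene0"); B=cv2.resize(b["pixels"][140:235,300:420,::-1],None,fx=2.2,fy=2.2,interpolation=cv2.INTER_CUBIC)
o=np.zeros((600,792,3),np.uint8);o[:A.shape[0]]=A;o[396:396+204,:B.shape[1]]=B[:204];cv2.imwrite("pics/crop1.png",o)
for uv,z in [((220,189),.019),((317,200),.048),((383,182),.1),((413,188),.1),((247,258),.03),((150,176),.116),((217,139),.09),((409,133),.07),((460,170),.07)]: print(uv,onz(a,uv,z).round(3))
E
```

```text
(220, 189) [0.528 0.245 0.019]
(317, 200) [ 0.491 -0.031  0.048]
(383, 182) [ 0.533 -0.21   0.1  ]
(413, 188) [ 0.516 -0.29   0.1  ]
(247, 258) [0.331 0.168 0.03 ]
(150, 176) [0.557 0.413 0.116]
(217, 139) [0.659 0.24  0.09 ]
(409, 133) [ 0.672 -0.29   0.07 ]
(460, 170) [ 0.567 -0.429  0.07 ]
```

View pics/crop1.png

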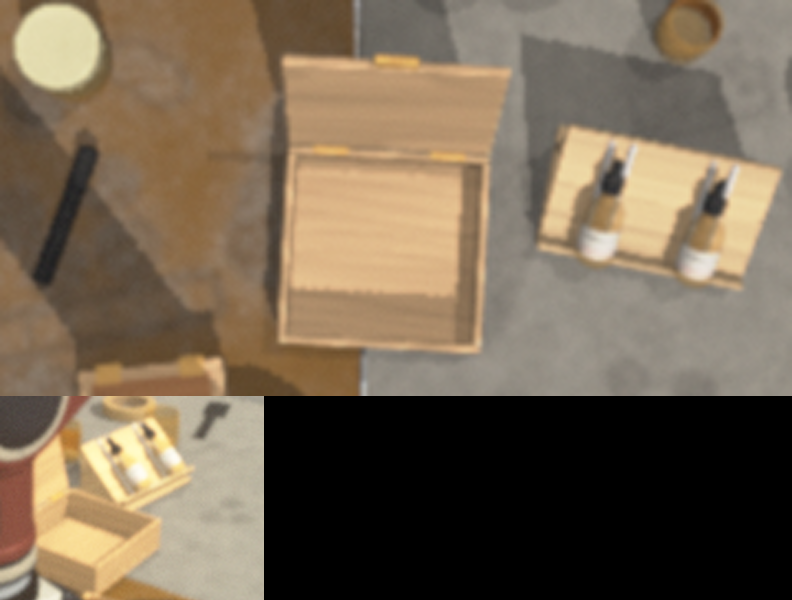

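The crop confirms the large open box with its lid leaning back, the rack with two white-labelled bottles, and the marker at (220,189). I need the scene view enlarged for the second ray.

```bash
python3 - <<'E'
from h import *
crop(load("scene0"),310,135,410,235,6,"pics/crop2.png")
E
```

```text
(no output)
```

View pics/crop2.png

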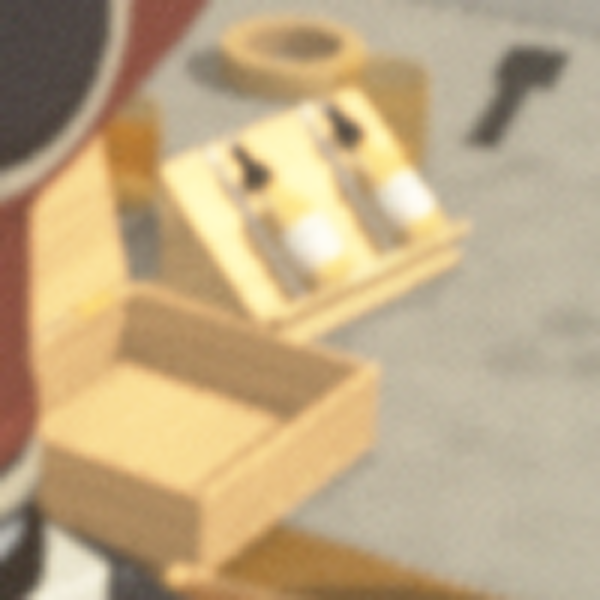

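The scene crop shows caps at crop (255,175) and (347,128), labels at (315,243) and (408,193), and box rim corners at (377,370), (203,495) and (130,290). I'll triangulate these against the top view.

```bash
python3 - <<'E'
from h import *
a=load("top0");b=load("scene0")
T=lambda x,y:((x+.5)/3.3-.5+200,(y+.5)/3.3-.5+125)
S=lambda x,y:((x+.5)/6-.5+310,(y+.5)/6-.5+135)
P={}
for n,t,s in [("rackTL",(565,125),(162,165)),("rackTR",(780,168),(360,90)),("lipR",(742,290),(468,228)),("lipL",(537,248),(270,325)),
 ("capL",(613,178),(255,175)),("capR",(714,198),(347,128)),("labL",(599,243),(315,243)),("labR",(698,263),(408,193)),
 ("boxNR",(480,352),(377,370)),("boxNL",(279,345),(203,495)),("boxFR",(490,158),(130,290))]:
    P[n],e=tri(a,T(*t),b,S(*s)); print(n,P[n].round(4),"gap",round(e,4))
for n,t,z in [("boxNR",(480,352),.048),("boxNL",(279,345),.048),("boxFR",(490,158),.048),("boxFL",(291,152),.048),("lidedgeL",(281,57),.2),("lidedgeR",(511,68),.2),
 ("rackTL",(565,125),.095),("rackTR",(780,168),.095),("lipL",(537,248),.031),("lipR",(742,290),.031)]:
    print(n,onz(a,T(*t),z).round(4))
# marker mask
im=a["pixels"].astype(int); m=((im.max(2)<45)).astype(np.uint8); m[:, :205]=0;m[:,240:]=0;m[:160]=0;m[220:]=0
k,l,st,c=cv2.connectedComponentsWithStats(m); i=1+np.argmax(st[1:,4]); pts=np.argwhere(l==i)[:,::-1].astype(np.float32)
r=cv2.minAreaRect(pts); print(r,st[i]); bp=cv2.boxPoints(r); W=[onz(a,p,.017) for p in bp]; print(np.round(W,4),"c",onz(a,r[0],.017),[np.linalg.norm(W[0]-W[1]),np.linalg.norm(W[1]-W[2])])
E
```

```text
rackTL [ 0.5854 -0.1803  0.0929] gap 0.0055
rackTR [ 0.5469 -0.359   0.0871] gap 0.0072
lipR [ 0.452  -0.3375  0.0244] gap 0.0007
lipL [ 0.4929 -0.1606  0.0221] gap 0.0045
capL [ 0.5431 -0.22    0.082 ] gap 0.003
capR [ 0.5247 -0.3025  0.0868] gap 0.003
labL [ 0.4931 -0.21    0.0547] gap 0.002
labR [ 0.4741 -0.2925  0.06  ] gap 0.0008
boxNR [ 0.402  -0.1086  0.0442] gap 0.0003
boxNL [0.4116 0.062  0.0487] gap 0.0027
boxFR [ 0.5672 -0.1211  0.0407] gap 0.0009
boxNR [ 0.4019 -0.1084  0.048 ]
boxNL [0.4105 0.0614 0.048 ]
boxFR [ 0.5667 -0.1203  0.048 ]
boxFL [0.5744 0.0492 0.048 ]
lidedgeL [0.6279 0.0498 0.2   ]
lidedgeR [ 0.6169 -0.1249  0.2   ]
rackTL [ 0.5875 -0.1788  0.095 ]
rackTR [ 0.5492 -0.3553  0.095 ]
lipL [ 0.4903 -0.1606  0.031 ]
lipR [ 0.4515 -0.3361  0.031 ]
((217.94158935546875, 193.66058349609375), (4.442659854888916, 34.0888671875), 19.98310661315918) [211 177  14  34 137]
[[0.4718 0.2739 0.017 ]
 [0.5633 0.2404 0.017 ]
 [0.5587 0.2285 0.017 ]
 [0.4673 0.262  0.017 ]] c [0.51517054 0.25124884 0.017     ] [np.float64(0.09745477976716903), np.float64(0.012784122826058572)]
```

```bash
cat >> h.py <<'E'
from scipy.spatial.transform import Rotation as Rn
def tool(yaw,tilt=0.):  # yaw = heading of tool y (deg); tilt: tool z leans by tilt deg toward horizontal dir 'heading of -/+ x'
    y=np.array([np.cos(np.radians(yaw)),np.sin(np.radians(yaw)),0]); z=np.array([0,0,-1.]); x=np.cross(y,z)
    return np.c_[x,y,z]@Rn.from_rotvec([0,np.radians(tilt),0]).as_matrix()  # +tilt: z toward tool +x
def go(p,R):
    from workcell import sensors
    s=sensors.sense();Rc=s["tcp_rot"];
    print("t",round(s["clock"],2),"pos",np.round(s["eef_pos"],4),"F",np.round(s["contact_force"],1),"open",round(s["opening"],3),"grip",round(s["grasp_force"],1),"j",np.round(s["joints"],2))
    print("shift cm in tool",np.round(100*np.array(Rc).T@(np.array(p)-s["eef_pos"]),2),"rotvec",np.round(Rn.from_matrix(np.array(Rc).T@R).as_rotvec(),3))
E
python3 - <<'E'
from h import *
a=load("top0")
im=a["pixels"].astype(int)
for th in(60,75):
    m=((im.max(2)<th)).astype(np.uint8); m[:, :203]=0;m[:,236:]=0;m[:162]=0;m[218:]=0
    k,l,st,c=cv2.connectedComponentsWithStats(m); i=1+np.argmax(st[1:,4]); r=cv2.minAreaRect(np.argwhere(l==i)[:,::-1].astype(np.float32))
    bp=cv2.boxPoints(r); W=[onz(a,p,.017) for p in bp]; d=[W[1]-W[0],W[2]-W[1]]; L=max(d,key=np.linalg.norm); print(th,st[i],onz(a,r[0],.017).round(4),[np.linalg.norm(x).round(4) for x in d],np.degrees(np.arctan2(L[1],L[0])))
T=lambda x,y:((x+.5)/3.3-.5+200,(y+.5)/3.3-.5+125)
e=[onz(a,T(92,148),.015),onz(a,T(42,282),.015)];print(e,np.linalg.norm(e[0]-e[1]))
b=load("scene0")
p=proj(b,[[.527,.246,.01]]);print("marker in scene",p)
go([.527,.246,.12],tool(69))
E
```

```text
60 [210 170  19  41 237] [0.5259 0.2475 0.017 ] [np.float64(0.1223), np.float64(0.0165)] -19.574621451982605
75 [210 169  19  43 287] [0.5257 0.2469 0.017 ] [np.float64(0.1276), np.float64(0.0197)] -20.117120285285104
[array([0.58463528, 0.22387867, 0.015     ]), array([0.46839482, 0.26763498, 0.015     ])] 0.12420329605532482
marker in scene [[275.533509   245.45699818]]
t 0.1 pos [0.1918 0.6203 0.2256] F [-0.4  0.6  0.1] open 1.0 grip 0.0 j [-1.3   0.62 -0.01  1.42  0.01  1.1  -0.04]
shift cm in tool [-43.08 -25.84  10.62] rotvec [-0.002  0.     0.067]
```

Call:
servo_tool --deltas '[[[-4.3,-2.6,0.7],[0,0,0.005]],[[-4.3,-2.6,0.7],[0,0,0.005]],[[-4.3,-2.6,0.7],[0,0,0.005]],[[-4.3,-2.6,0.7],[0,0,0.005]],[[-4.3,-2.6,0.7],[0,0,0.005]],[[-4.3,-2.6,0.7],[0,0,0.005]],[[-4.3,-2.6,0.7],[0,0,0.005]],[[-4.3,-2.6,0.7],[0,0,0.005]],[[-4.3,-2.6,0.7],[0,0,0.005]],[[-4.3,-2.6,0.7],[0,0,0.005]],[[0,0,0],[0,0,0]]]' --fingers 0.0 --squeeze 12

```text
clock: 1.48
eef_pos: [0.5201, 0.2322, 0.1556]
tcp_rot: [[-0.936, 0.352, 0.0], [0.352, 0.936, -0.004], [-0.002, -0.004, -1.0]]
contact_force: [-0.3, 1.0, 0.2]
opening: 0.5
grasp_force: 0.0
```

```bash
python3 - <<'E'
from h import *
go([.526,.247,.0105],tool(70))
c=snap("scene","1"); crop(c,220,150,340,290,4,"pics/crop3.png"); print(proj(c,[[.526,.247,.0],[.526,.247,.019],[.585,.225,.01],[.467,.269,.01]]))
E
```

```text
t 1.48 pos [0.5201 0.2322 0.1556] F [-0.3  1.   0.2] open 0.5 grip 0.0 j [-0.47  0.57  0.01  1.75 -0.    0.83  0.76]
shift cm in tool [-1.000e-02  1.650e+00  1.451e+01] rotvec [-0.004  0.002 -0.01 ]
[[275.73604998 248.63579355]
 [275.47240789 243.11813375]
 [264.16025976 235.63173365]
 [287.86927129 256.58955063]]
```

View pics/crop3.png

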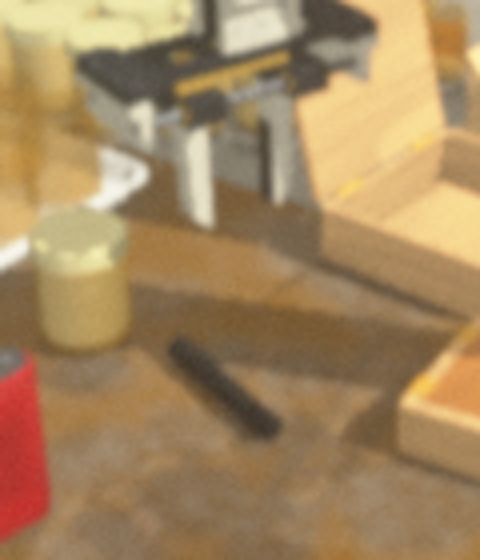

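The marker appears at crop (175,348) to (275,430), which matches the projected ends within about 1.5 px, so its height is consistent with lying on the surface. Descending to grasp.

Call:
servo_tool --deltas '[[[0,0.8,3.5],[0,0,-0.005]],[[0,0.8,3.5],[0,0,-0.005]],[[0,0,3.5],[0,0,0]],[[0,0,2],[0,0,0]],[[0,0,1.5],[0,0,0]],[[0,0,0.4],[0,0,0]],[[0,0,0],[0,0,0]]]'

```text
clock: 2.4
eef_pos: [0.5229, 0.2538, 0.013]
tcp_rot: [[-0.943, 0.333, 0.0], [0.333, 0.943, 0.001], [-0.0, 0.001, -1.0]]
contact_force: [-0.3, -0.9, 0.3]
opening: 0.497
grasp_force: 0.0
```

Call:
servo_tool --deltas '[[[0,0,0],[0,0,0]],[[0,0,0],[0,0,0]],[[0,0,0],[0,0,0]],[[0,0,0],[0,0,0]],[[0,0,0],[0,0,0]],[[0,0,0],[0,0,0]]]' --fingers -1 --squeeze 12

```text
clock: 3.15
eef_pos: [0.523, 0.2532, 0.013]
tcp_rot: [[-0.943, 0.333, 0.0], [0.333, 0.943, -0.0], [-0.0, 0.0, -1.0]]
contact_force: [-0.5, -0.8, 4.2]
opening: 0.202
grasp_force: 12.0
```

Call:
servo_tool --deltas '[[[0,0,-2],[0,0,0]],[[0,0,-4],[0,0,0]],[[0,0,-4.5],[0,0,0]],[[0,0,-4.5],[0,0,0]],[[0,0,0],[0,0,0]]]'

```text
clock: 3.78
eef_pos: [0.5251, 0.2545, 0.1661]
tcp_rot: [[-0.943, 0.333, 0.007], [0.333, 0.943, 0.004], [-0.006, 0.006, -1.0]]
contact_force: [0.7, -0.1, -0.7]
opening: 0.202
grasp_force: 12.0
```

```bash
python3 - <<'E'
from h import *
go([.443,-.021,.16],tool(-3.4))
E
```

```text
t 3.77 pos [0.5251 0.2545 0.1661] F [ 0.7 -0.1 -0.7] open 0.202 grip 12.0 j [-0.49  0.57  0.    1.71 -0.    0.86  0.75]
shift cm in tool [ -1.44 -28.72   0.44] rotvec [9.00e-03 1.00e-03 1.29e+00]
```

Call:
servo_tool --deltas '[[[-0.2,-4.8,0],[0,0,0]],[[-0.2,-4.8,0],[0,0,0]],[[-0.25,-4.8,0],[0,0,0]],[[-0.25,-4.8,0],[0,0,0]],[[-0.25,-4.8,0],[0,0,0]],[[-0.25,-4.7,0],[0,0,0]]]'

```text
clock: 4.53
eef_pos: [0.4389, -0.0234, 0.1614]
tcp_rot: [[-0.943, 0.333, -0.002], [0.333, 0.943, -0.0], [0.002, -0.001, -1.0]]
contact_force: [0.2, -0.1, -0.0]
opening: 0.202
grasp_force: 12.0
```

Call:
servo_tool --deltas '[[[0,0,0],[0,0,0.16]],[[0,0,0],[0,0,0.16]],[[0,0,0],[0,0,0.16]],[[0,0,0],[0,0,0.16]],[[0,0,0],[0,0,0.16]],[[0,0,0],[0,0,0.16]],[[0,0,0],[0,0,0.16]],[[0,0,0],[0,0,0.17]],[[0,0,0],[0,0,0]],[[0,0,0],[0,0,0]]]'

```text
clock: 5.78
eef_pos: [0.4399, -0.0219, 0.162]
tcp_rot: [[0.056, 0.998, -0.002], [0.998, -0.056, -0.0], [-0.0, -0.001, -1.0]]
contact_force: [-0.7, 0.0, 0.6]
opening: 0.206
grasp_force: 12.0
```

```bash
python3 - <<'E'
from h import *
go([.443,-.021,.02],tool(-3.4))
snap("scene","2");c=snap("top","2"); crop(c,250,120,430,260,4,"pics/crop4.png")
E
```

```text
t 5.78 pos [ 0.4399 -0.0219  0.162 ] F [-0.7  0.   0.6] open 0.206 grip 12.0 j [-0.27  0.41  0.37  2.09 -0.23  0.68  0.2 ]
shift cm in tool [ 0.11  0.32 14.2 ] rotvec [-0.001  0.     0.003]
```

View pics/crop4.png

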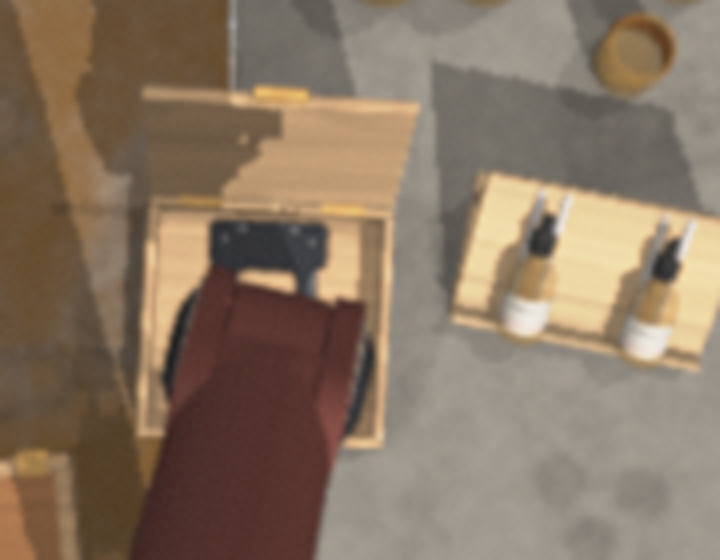

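The arm is over the near half of the box, clear of the lid, and the rack is unchanged. The caps sit between thin wire rails. Lowering the marker.

Call:
servo_tool --deltas '[[[0.1,0.3,3],[0,0,0]],[[0,0,4],[0,0,0]],[[0,0,3],[0,0,0]],[[0,0,2],[0,0,0]],[[0,0,1],[0,0,0]],[[0,0,0.6],[0,0,0]],[[0,0,0.3],[0,0,0]],[[0,0,0],[0,0,0]]]'

```text
clock: 6.88
eef_pos: [0.4438, -0.0212, 0.024]
tcp_rot: [[0.059, 0.998, 0.001], [0.998, -0.059, -0.0], [0.0, 0.001, -1.0]]
contact_force: [-0.1, 0.2, -0.1]
opening: 0.201
grasp_force: 12.0
```

Call:
servo_tool --deltas '[[[0,0,0.3],[0,0,0]],[[0,0,0.2],[0,0,0]],[[0,0,0],[0,0,0]]]'

```text
clock: 7.25
eef_pos: [0.4436, -0.0212, 0.0188]
tcp_rot: [[0.059, 0.998, 0.0], [0.998, -0.059, 0.0], [0.0, 0.0, -1.0]]
contact_force: [1.0, 1.6, 1.9]
opening: 0.206
grasp_force: 12.0
```

Call:
servo_tool --deltas '[[[0,0,0],[0,0,0]],[[0,0,0],[0,0,0]],[[0,-0.15,0],[0,0,0]],[[0,0,-1],[0,0,0]],[[0,0,-3],[0,0,0]],[[0,0,-5],[0,0,0]],[[0,0,-5],[0,0,0]],[[0,0,-4],[0,0,0]],[[0,0,0],[0,0,0]]]' --fingers -0.5

```text
clock: 8.38
eef_pos: [0.4437, -0.0212, 0.2018]
tcp_rot: [[0.059, 0.998, 0.008], [0.998, -0.059, 0.001], [0.001, 0.008, -1.0]]
contact_force: [-0.2, -0.4, -0.2]
opening: 0.249
grasp_force: 0.0
```

```bash
python3 - <<'E'
from h import *
# hover over bottle L: 9cm back along tool z
y=77.7-180
for n,p in (("L",[.5118,-.2122,.058]),("R",[.4934,-.2962,.058])):
  R=tool(y,40); print(n,R.round(2).tolist()); go(np.array(p)-.09*R[:,2],R)
  print((np.array(p)-.09*R[:,2]).round(3))
go(np.array([.5118,-.2122,.058]),tool(y))
E
```

```text
L [[0.75, -0.21, 0.63], [-0.16, -0.98, -0.14], [0.64, 0.0, -0.77]]
t 8.38 pos [ 0.4437 -0.0212  0.2018] F [-0.2 -0.4 -0.2] open 0.249 grip 0.0 j [-0.32  0.35  0.43  2.04 -0.2   0.79  0.17]
shift cm in tool [-17.77   2.15   7.49] rotvec [-0.595  0.506  1.649]
[ 0.455 -0.2    0.127]
R [[0.75, -0.21, 0.63], [-0.16, -0.98, -0.14], [0.64, 0.0, -0.77]]
t 8.38 pos [ 0.4437 -0.0212  0.2018] F [-0.2 -0.4 -0.2] open 0.249 grip 0.0 j [-0.32  0.35  0.43  2.04 -0.2   0.79  0.17]
shift cm in tool [-26.27   0.8    7.47] rotvec [-0.595  0.506  1.649]
[ 0.437 -0.284  0.127]
t 8.38 pos [ 0.4437 -0.0212  0.2018] F [-0.2 -0.4 -0.2] open 0.249 grip 0.0 j [-0.32  0.35  0.43  2.04 -0.2   0.79  0.17]
shift cm in tool [-18.68   7.81  14.42] rotvec [ 0.005 -0.007  1.727]
```

Call:
servo_tool --deltas '[[[-4.6,1.3,0],[0,0,0]],[[-4.6,1.3,0],[0,0,0]],[[-4.6,1.3,0],[0,0,0]],[[-4.6,1.3,0],[0,0,0]],[[0,0,0],[0,0,0.17]],[[0,0,0],[0,0,0.17]],[[0,0,0],[0,0,0.17]],[[0,0,0],[0,0,0.17]],[[0,0,0],[0,0,0.17]],[[0,0,0],[0,0,0.17]]]' --fingers 0.2

```text
clock: 9.62
eef_pos: [0.482, -0.2073, 0.1974]
tcp_rot: [[0.884, 0.467, -0.003], [0.467, -0.884, 0.001], [-0.002, -0.002, -1.0]]
contact_force: [0.1, 0.4, 0.0]
opening: 0.598
grasp_force: 0.0
```

Call:
servo_tool --deltas '[[[0,0,0],[0,0,0.17]],[[0,0,0],[0,0,0.17]],[[0,0,0],[0,0,0.17]],[[0,0,0],[0,0,0.17]],[[0,0,0],[0,0.17,0]],[[0,0,0],[0,0.17,0]],[[0,0,0],[0,0.17,0]],[[0,0,0],[0,0.17,0]],[[0,0,0],[0,0,0]],[[0,0,0],[0,0,0]]]'

```text
clock: 10.88
eef_pos: [0.4934, -0.2079, 0.1898]
tcp_rot: [[0.864, -0.173, 0.472], [-0.166, -0.984, -0.057], [0.474, -0.029, -0.88]]
contact_force: [1.2, 1.2, 0.9]
opening: 0.603
grasp_force: 0.0
```

```bash
python3 - <<'E'
from h import *
R=tool(77.7-180,40); p=np.array([.5118,-.2122,.058]); go(p-.07*R[:,2],R); go(p,R)
E
```

```text
t 10.88 pos [ 0.4934 -0.2079  0.1898] F [1.2 1.2 0.9] open 0.603 grip 0.0 j [ 0.23  0.36  0.28  2.21 -1.18  0.29 -0.17]
shift cm in tool [-6.01  0.15  5.64] rotvec [-0.047  0.204  0.017]
t 10.88 pos [ 0.4934 -0.2079  0.1898] F [1.2 1.2 0.9] open 0.603 grip 0.0 j [ 0.23  0.36  0.28  2.21 -1.18  0.29 -0.17]
shift cm in tool [-4.59  0.49 12.48] rotvec [-0.047  0.204  0.017]
```

The 40° tilt runs into the wrist range, stopping near 28° with j5 at -1.18. The pads can grip the cylinder at any pitch, so I'll grasp at 20° tilt and lay the bottle down at -20°.

```bash
python3 - <<'E'
from h import *
R=tool(77.7-180,20); p=np.array([.511,-.212,.057]); go(p-.08*R[:,2],R)
E
```

```text
t 10.88 pos [ 0.4934 -0.2079  0.1898] F [1.2 1.2 0.9] open 0.603 grip 0.0 j [ 0.23  0.36  0.28  2.21 -1.18  0.29 -0.17]
shift cm in tool [-3.55  0.16  4.62] rotvec [-0.043 -0.145  0.025]
```

Call:
servo_tool --deltas '[[[-1.2,0,0.5],[-0.02,-0.07,0.01]],[[-1.2,0.1,1],[-0.02,-0.07,0.01]],[[-1.2,0.1,1.5],[0,0,0]],[[0,0,1.5],[0,0,0]],[[0,0,0],[0,0,0]],[[0,0,0],[0,0,0]]]'

```text
clock: 11.62
eef_pos: [0.4785, -0.2051, 0.134]
tcp_rot: [[0.918, -0.204, 0.341], [-0.191, -0.979, -0.071], [0.348, -0.0, -0.937]]
contact_force: [0.2, 0.2, -0.5]
opening: 0.602
grasp_force: 0.0
```

```bash
python3 - <<'E'
from h import *
R=tool(77.7-180,20); p=np.array([.511,-.212,.057]); go(p-.05*R[:,2],R)
E
```

```text
t 11.62 pos [ 0.4785 -0.2051  0.134 ] F [ 0.2  0.2 -0.5] open 0.602 grip 0.0 j [ 0.15  0.47  0.35  2.21 -1.04  0.28 -0.35]
shift cm in tool [ 0.47 -0.01  3.37] rotvec [-0.004 -0.006  0.009]
```

Call:
servo_tool --deltas '[[[0.5,0,2],[0,0,0]],[[0,0,2],[0,0,0]],[[0,0,1.6],[0,0,0]],[[0,0,1.2],[0,0,0]],[[0,0,0.9],[0,0,0]],[[0,0,0.6],[0,0,0]],[[0,0,0],[0,0,0]],[[0,0,0],[0,0,0]]]'

```text
clock: 12.62
eef_pos: [0.5121, -0.2128, 0.0596]
tcp_rot: [[0.918, -0.205, 0.339], [-0.193, -0.979, -0.069], [0.346, -0.002, -0.938]]
contact_force: [-0.4, -0.9, 0.3]
opening: 0.6
grasp_force: 0.0
```

```bash
python3 - <<'E'
from h import *
R=tool(77.7-180,20); p=np.array([.511,-.212,.057]); go(p,R)
c=snap("scene","3"); crop(c,320,130,420,210,7,"pics/crop5.png")
E
```

```text
t 12.62 pos [ 0.5121 -0.2128  0.0596] F [-0.4 -0.9  0.3] open 0.6 grip 0.0 j [ 0.45  0.63 -0.09  2.17 -1.36  0.01 -0.03]
shift cm in tool [-0.21 -0.06  0.2 ] rotvec [-0.004 -0.004  0.007]
```

View pics/crop5.png

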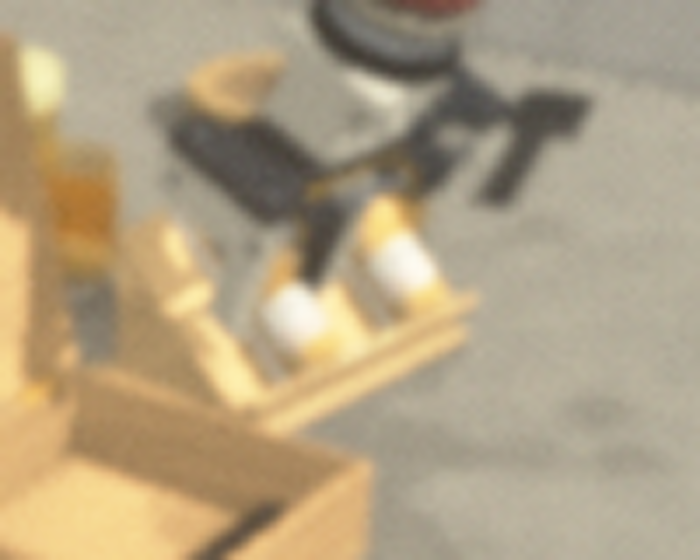

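The fingers straddle the left bottle just above its label, and the marker is visible lying in the box. Closing.

Call:
servo_tool --deltas '[[[0,0,0],[0,0,0]],[[0,0,0],[0,0,0]],[[0,0,0],[0,0,0]],[[0,0,0],[0,0,0]],[[0,0,0],[0,0,0]]]' --fingers -1 --squeeze 18

```text
clock: 13.3
eef_pos: [0.5118, -0.213, 0.0592]
tcp_rot: [[0.918, -0.206, 0.338], [-0.194, -0.979, -0.069], [0.345, -0.002, -0.939]]
contact_force: [-0.7, -0.8, 0.3]
opening: 0.341
grasp_force: 18.0
```

```bash
python3 - <<'E'
from h import *
R=tool(77.7-180,20); s=40
# lift normal to the board by 5cm, in tool axes
n=Rn.from_euler('z',-12.3,degrees=True).apply([-.643,0,.766]); print((R.T@n*5).round(2))
go([.49,-.2,.2],tool(-93.4,-20))
E
```

```text
[-1.71 -0.   -4.7 ]
t 13.3 pos [ 0.5118 -0.213   0.0592] F [-0.7 -0.8  0.3] open 0.341 grip 18.0 j [ 0.45  0.63 -0.09  2.17 -1.36  0.01 -0.03]
shift cm in tool [  2.61  -0.86 -14.04] rotvec [-0.002 -0.7   -0.151]
```

Call:
servo_tool --deltas '[[[-0.2,0,-0.5],[0,0,0]],[[-0.4,0,-1.2],[0,0,0]],[[-0.7,0,-2],[0,0,0]],[[-0.4,0,-3],[0,0,0]],[[0,0,-3],[0,0,0]],[[1,0,-3],[0,0,0]],[[1,0,-2],[0,0,0]],[[0,0,0],[0,0,0]]]'

```text
clock: 14.3
eef_pos: [0.4657, -0.2029, 0.1995]
tcp_rot: [[0.918, -0.203, 0.341], [-0.192, -0.979, -0.068], [0.348, -0.003, -0.938]]
contact_force: [0.6, -0.1, -0.9]
opening: 0.341
grasp_force: 18.0
```

Call:
servo_tool --deltas '[[[0,0,0],[0,-0.12,0]],[[0,0,0],[0,-0.12,0]],[[0,0,0],[0,-0.12,0]],[[0,0,0],[0,-0.12,0]],[[0,0,0],[0,-0.12,-0.05]],[[0,0,0],[0,-0.1,-0.1]],[[0,0,0],[0,0,0]],[[0,0,0],[0,0,0]]]'

```text
clock: 15.3
eef_pos: [0.4639, -0.2032, 0.1975]
tcp_rot: [[0.94, -0.064, -0.335], [-0.046, -0.997, 0.061], [-0.338, -0.042, -0.94]]
contact_force: [0.4, -0.4, -0.8]
opening: 0.343
grasp_force: 18.0
```

```bash
python3 - <<'E'
from h import *
go([.49,-.2,.2],tool(-93.4,-20))
c=snap("top","4"); d=snap("scene","4"); 
A=cv2.resize(c["pixels"][130:250,280:420,::-1],None,fx=3,fy=3,interpolation=cv2.INTER_CUBIC)
B=cv2.resize(d["pixels"][100:220,290:410,::-1],None,fx=3,fy=3,interpolation=cv2.INTER_CUBIC)
cv2.imwrite("pics/crop6.png",np.hstack([A,B]))
E
```

```text
t 15.3 pos [ 0.4639 -0.2032  0.1975] F [ 0.4 -0.4 -0.8] open 0.343 grip 18.0 j [-0.11  0.72  0.8   1.62 -0.35  1.33 -0.85]
shift cm in tool [ 2.35 -0.5  -1.09] rotvec [-0.041 -0.004  0.01 ]
```

View pics/crop6.png

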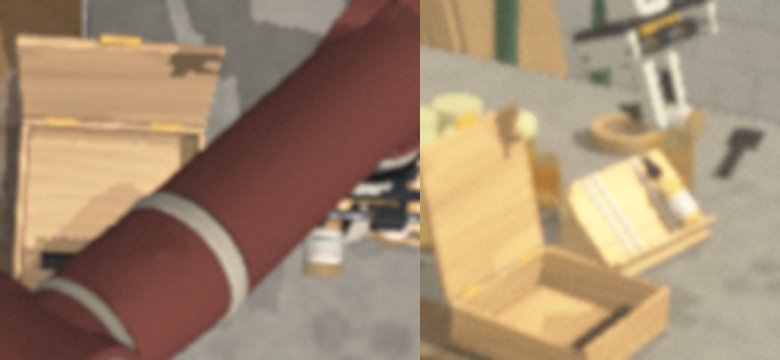

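The bottle is held with its foot towards the robot, and the marker lies along the near wall of the box. I'll check the bottle's pitch from the cap blob before lowering.

```bash
python3 - <<'E'
from h import *
from workcell import sensors
s=sensors.sense(); p=np.array(s["eef_pos"]);R=np.array(s["tcp_rot"]); d=load("scene4")
im=d["pixels"].astype(int); m=(im.max(2)<75).astype(np.uint8); m[:125]=0;m[150:]=0;m[:,:345]=0;m[:,376:]=0
k,l,st,c=cv2.connectedComponentsWithStats(m)
h=np.array([-R[1,1],R[0,1],0]);h/=np.linalg.norm(h); h=h if h[0]>0 else -h
n=np.cross(h,[0,0,1])
for i in range(1,k):
    if st[i,4]<8: continue
    o,v=ray(d,c[i]); q=o+v*((p-o)@n)/(v@n); print(st[i],c[i].round(1),"along",((q-p)@h).round(4),"dz",(q-p)[2].round(4))
go([.499,.008,.2],tool(-93.4,-17))
E
```

```text
t 15.4 pos [ 0.464  -0.2033  0.1983] F [-0.1 -0.4 -1. ] open 0.344 grip 18.0 j [-0.11  0.72  0.8   1.62 -0.35  1.33 -0.85]
shift cm in tool [  2.26 -21.3   -0.04] rotvec [-0.041  0.048  0.009]
```

```bash
python3 - <<'E'
from h import *
from workcell import sensors
s=sensors.sense(); p=np.array(s["eef_pos"]);R=np.array(s["tcp_rot"]); d=load("scene4")
h=np.cross(R[:,1],[0,0,1]);h=-h if h[0]<0 else h; n=np.cross(h,[0,0,1])
for a in(-.042,0,.046,.06): print(a,proj(d,p+a*h).round(1))
im=d["pixels"].astype(int).max(2)
u,v=proj(d,p+.046*h)[0].astype(int); print(u,v); print(im[v-14:v+15:2,u-16:u+20:2])
E
```

```text
-0.042 [[382.8 142. ]]
0 [[371.7 139.1]]
0.046 [[359.9 136. ]]
0.06 [[356.3 135. ]]
359 135
[[159 154 164 165 162 159 165 159 153 167 179 221 220 165 165 210 226 169]
 [157 148 139 132 126 140 166 161 158 162 176 227 227 150 120 173 225 174]
 [149 141 106  94 106 136 163 165 167 154 168 211 234 165  82 133 227 192]
 [167 160 132 113 118 135 157 162 162 156 167 194 235 178  84 112 221 195]
 [179 181 173 169 159 160 173 166 160 155 161 182 232 198 108  97 205 219]
 [182 180 182 178 179 175 179 179 173 168 172 176 225 224 120  87 178 224]
 [185 183 180 180 182 178 177 171 170 159 160 168 210 232 157 108 162 219]
 [187 186 183 185 181 181 166 125 115 104 132 169 198 235 206 187 195 227]
 [185 181 183 186 192 198 191 167 118  87 123 165 181 236 228 213 219 234]
 [187 185 195 211 215 207 199 186 155 110 120 161 177 227 230 207 207 214]
 [182 184 209 224 204 189 176 161 149 137 138 156 166 195 223 183 186 188]
 [161 148 184 213 207 194 175 160 146 144 146 157 182 188 187 171 166 168]
 [133 134 143 171 194 203 197 198 189 189 198 212 219 205 184 169 163 158]
 [137 130 137 146 154 167 174 188 197 206 209 206 201 188 174 170 166 162]
 [164 145 133 137 146 152 161 169 177 186 196 199 211 208 177 173 169 172]]
```

Call:
servo_tool --deltas '[[[0.4,-3.5,0],[-0.01,0.01,0]],[[0.5,-4.5,0],[-0.01,0.01,0]],[[0.5,-4.5,0],[-0.01,0.01,0]],[[0.5,-4.5,0],[-0.01,0.01,0]],[[0.3,-3.5,0],[0,0.01,0]],[[0,-1.5,0],[0,0,0.01]],[[0,0,0],[0,0,0]],[[0,0,0],[0,0,0]]]'

```text
clock: 16.4
eef_pos: [0.4975, 0.0131, 0.1962]
tcp_rot: [[0.955, -0.062, -0.289], [-0.06, -0.998, 0.017], [-0.29, 0.001, -0.957]]
contact_force: [-0.8, -0.3, -0.3]
opening: 0.341
grasp_force: 18.0
```

```bash
python3 - <<'E'
from h import *
go([.498,.008,.023],tool(-93.4,-17))
E
```

```text
t 16.4 pos [0.4975 0.0131 0.1962] F [-0.8 -0.3 -0.3] open 0.341 grip 18.0 j [-0.52  0.68  0.81  1.68 -0.44  1.29 -1.21]
shift cm in tool [ 5.1   0.49 16.55] rotvec [ 0.    -0.003 -0.003]
```

Call:
servo_tool --deltas '[[[1,0.2,3.3],[0,0,0]],[[1.2,0.3,4],[0,0,0]],[[1.1,0,3.6],[0,0,0]],[[0.8,0,2.6],[0,0,0]],[[0.45,0,1.5],[0,0,0]],[[0,0,0],[0,0,0]],[[0,0,0],[0,0,0]]]'

```text
clock: 17.27
eef_pos: [0.4983, 0.0097, 0.04]
tcp_rot: [[0.956, -0.059, -0.288], [-0.057, -0.998, 0.017], [-0.289, -0.0, -0.957]]
contact_force: [-0.3, -0.2, -0.5]
opening: 0.346
grasp_force: 18.0
```

```bash
python3 - <<'E'
from h import *
go([.498,.008,.021],tool(-93.4,-17))
E
```

```text
t 17.27 pos [0.4983 0.0097 0.04  ] F [-0.3 -0.2 -0.5] open 0.346 grip 18.0 j [-0.44  0.88  0.68  1.8  -0.6   1.   -1.08]
shift cm in tool [0.53 0.17 1.82] rotvec [-0.    -0.004  0.   ]
```

Call:
servo_tool --deltas '[[[0.2,0.1,0.7],[0,0,0]],[[0.1,0,0.5],[0,0,0]],[[0.1,0,0.3],[0,0,0]],[[0.03,0,0.1],[0,0,0]],[[0,0,0],[0,0,0]]]'

```text
clock: 17.9
eef_pos: [0.4968, 0.0096, 0.0226]
tcp_rot: [[0.955, -0.059, -0.29], [-0.056, -0.998, 0.018], [-0.291, -0.001, -0.957]]
contact_force: [0.5, 1.0, 1.4]
opening: 0.347
grasp_force: 18.0
```

Call:
servo_tool --deltas '[[[0,0,0],[0,0,0]],[[0.03,0,0.1],[0,0,0]],[[0.03,0,0.1],[0,0,0]],[[0,0,0],[0,0,0]]]' --squeeze 5

```text
clock: 18.4
eef_pos: [0.4972, 0.0091, 0.0211]
tcp_rot: [[0.955, -0.059, -0.289], [-0.056, -0.998, 0.017], [-0.29, -0.0, -0.957]]
contact_force: [0.7, 0.4, 5.1]
opening: 0.349
grasp_force: 5.0
```

Call:
servo_tool --deltas '[[[0,0,0],[0,0,0]],[[0,0,0],[0,0,0]],[[0,0,0],[0,0,0]],[[-0.2,0,-0.7],[0,0,0]],[[-0.45,0,-1.5],[0,0,0]],[[-0.9,0,-3],[0,0,0]],[[-1.2,0,-4],[0,0,0]],[[-1.4,0,-4.5],[0,0,0]],[[-1.4,0,-4.5],[0,0,0]],[[0,0,0],[0,0,0]]]' --fingers -0.16

```text
clock: 19.65
eef_pos: [0.4986, 0.0081, 0.215]
tcp_rot: [[0.958, -0.059, -0.281], [-0.057, -0.998, 0.017], [-0.282, -0.001, -0.959]]
contact_force: [0.5, 0.3, 0.4]
opening: 0.416
grasp_force: 0.0
```

```bash
python3 - <<'E'
from h import *
R=tool(77.7-180,20); p=np.array([.493,-.296,.059]); go(p-.09*R[:,2],R)
c=snap("top","5"); im=c["pixels"]; print(im[165:235:3,285:350:3].max(2))
E
```

```text
t 19.65 pos [0.4986 0.0081 0.215 ] F [0.5 0.3 0.4] open 0.416 grip 0.0 j [-0.52  0.66  0.82  1.66 -0.42  1.32 -1.21]
shift cm in tool [ 0.28 29.92  7.34] rotvec [-0.006  0.633  0.158]
[[113 115 116 115 114 114 110 114  90 100 123 127  50  85 127 134  56  57
   84  57 167 193]
 [113 114 115 116 114 110 108  99  92 130 166  45  75  62  53  54  57  57
   58  82 172 194]
 [115 115 116 115 114 112 102  99 136 159  63  42  85 139 174 161  56  59
   59  61 162 183]
 [117 116 116 115 112 106 112 143  90  37  34  49  48 139 175 159  57  57
   57  56 161 171]
 [117 116 114 113 108 100  44  30  35  39  49  50  44 181 218 186  57  57
   56  58 136 179]
 [116 116 113 110 105 122 139 150 163  58  49  56  54 181 215 183  57  57
   58  72 142 175]
 [116 116 114 109  99  93 107 103 100  63  64  64  61  56  57  55  56  59
   59  73 166 156]
 [115 115 112 104 117 126  79 105 225  85  77  56  52 219 219 175  57  59
   91  55 174 166]
 [115 113 109 101 104 115 134 108 116  62  58  56  56 136 137 134  58  65
   65  61 176 168]
 [113 112 105 137 176 136 148 163 225  58  62  63  61 202 193 196 199 158
  194
[... 616 characters left out ...]
0 179 179 179 178 178 176 202
  149 137 216 145]
 [193 150 153  66  50  49  50  49  52  48  48  46  45  40  46  50  59  80
  153 138 213 141]
 [199 147 151  91  90  79  77  66  66  62  67  58  62  48  51  52  61  63
  146 137 206 143]
 [203 145 149 151 177 185 185 183 181 179 179 177 173 161 163 158 157 158
  147 136 205 143]
 [213 161 162 154 184 182 183 185 182 182 183 183 187 183 184 183 184 179
  148 141 208 145]
 [207 208 211 214 220 222 222 216 205 194 191 191 185 193 180 173 172 177
  146 148 217 148]
 [132 131 127 127 124 123 122 122 107 148 153 156 160 152 153 166 180 196
  219 221 188 156]
 [148 146 142 143 140 138 139 140 137 146 154 145 145 144 149 150 143 143
  148 161 166 164]]
```

Call:
servo_tool --deltas '[[[0,4,0],[0,0.05,0]],[[0,5,0],[0,0.1,0.03]],[[0,5,0],[0,0.1,0.03]],[[0,5,0],[0,0.1,0.03]],[[0,5,0],[0,0.1,0.03]],[[0,4,0],[0,0.1,0.03]],[[0,2,0],[0,0.08,0]],[[0,0,0],[0,0,0]],[[0,0,0],[0,0,0]]]' --fingers 0.2

```text
clock: 20.82
eef_pos: [0.4632, -0.2867, 0.2113]
tcp_rot: [[0.925, -0.203, 0.322], [-0.193, -0.979, -0.064], [0.328, -0.003, -0.945]]
contact_force: [-0.3, 0.0, 0.3]
opening: 0.596
grasp_force: 0.0
```

```bash
python3 - <<'E'
from h import *
R=tool(77.7-180,20); p=np.array([.493,-.296,.059]); go(p-.08*R[:,2],R)
E
```

```text
t 20.82 pos [ 0.4632 -0.2867  0.2113] F [-0.3  0.   0.3] open 0.596 grip 0.0 j [ 0.1   0.42  0.68  2.03 -0.77  0.61 -0.47]
shift cm in tool [-2.18  0.3   7.4 ] rotvec [-0.006  0.015  0.008]
```

Call:
servo_tool --deltas '[[[-1.1,0.1,3],[0,0.015,0.008]],[[-1.1,0.2,3],[0,0,0]],[[0,0,3],[0,0,0]],[[0,0,2],[0,0,0]],[[0,0,1.5],[0,0,0]],[[0,0,1.2],[0,0,0]],[[0,0,0.9],[0,0,0]],[[0,0,0.6],[0,0,0]],[[0,0,0],[0,0,0]],[[0,0,0],[0,0,0]]]'

```text
clock: 22.08
eef_pos: [0.4928, -0.2971, 0.0617]
tcp_rot: [[0.917, -0.212, 0.337], [-0.201, -0.977, -0.069], [0.344, -0.004, -0.939]]
contact_force: [0.2, 0.1, 0.1]
opening: 0.597
grasp_force: 0.0
```

```bash
python3 - <<'E'
from h import *
R=tool(77.7-180,20); p=np.array([.493,-.296,.059]); go(p,R)
E
```

```text
t 22.07 pos [ 0.4928 -0.2971  0.0617] F [0.2 0.1 0.1] open 0.597 grip 0.0 j [ 0.44  0.65  0.19  2.1  -1.31  0.25  0.05]
shift cm in tool [-0.1  -0.11  0.25] rotvec [-0.004 -0.002 -0.001]
```

Call:
servo_tool --deltas '[[[-0.1,-0.1,0.25],[0,0,0]],[[0,0,0],[0,0,0]]]'

```text
clock: 22.32
eef_pos: [0.4925, -0.2962, 0.0589]
tcp_rot: [[0.917, -0.213, 0.337], [-0.201, -0.977, -0.069], [0.344, -0.004, -0.939]]
contact_force: [-0.2, 0.2, -0.3]
opening: 0.603
grasp_force: 0.0
```

Call:
servo_tool --deltas '[[[0,0,0],[0,0,0]],[[0,0,0],[0,0,0]],[[0,0,0],[0,0,0]],[[0,0,0],[0,0,0]],[[0,0,0],[0,0,0]]]' --fingers -1 --squeeze 18

```text
clock: 22.95
eef_pos: [0.4925, -0.2968, 0.0589]
tcp_rot: [[0.917, -0.213, 0.337], [-0.202, -0.977, -0.07], [0.344, -0.003, -0.939]]
contact_force: [-0.5, -0.5, 1.0]
opening: 0.346
grasp_force: 18.0
```

Call:
servo_tool --deltas '[[[-0.2,0,-0.5],[0,0,0]],[[-0.4,0,-1.2],[0,0,0]],[[-0.7,0,-2],[0,0,0]],[[-0.4,0,-3],[0,0,0]],[[0,0,-3],[0,0,0]],[[1,0,-3],[0,0,0]],[[1,0,-2.5],[0,0,0]],[[0,0,0],[0,0,0]]]'

```text
clock: 23.95
eef_pos: [0.4444, -0.2866, 0.2046]
tcp_rot: [[0.916, -0.212, 0.34], [-0.2, -0.977, -0.071], [0.347, -0.003, -0.938]]
contact_force: [0.1, 0.4, -1.3]
opening: 0.344
grasp_force: 18.0
```

Call:
servo_tool --deltas '[[[0,0,0],[0,-0.12,0]],[[0,0,0],[0,-0.12,0]],[[0,0,0],[0,-0.12,0]],[[0,0,0],[0,-0.12,-0.05]],[[0,0,0],[0,-0.1,-0.05]],[[0,0,0],[0,-0.07,-0.05]],[[0,0,0],[0,0,0]],[[0,0,0],[0,0,0]]]'

```text
clock: 24.95
eef_pos: [0.4431, -0.2863, 0.202]
tcp_rot: [[0.954, -0.069, -0.291], [-0.057, -0.997, 0.049], [-0.293, -0.03, -0.956]]
contact_force: [-0.2, 0.1, -0.8]
opening: 0.343
grasp_force: 18.0
```

```bash
python3 - <<'E'
from h import *
go([.494,-.066,.2],tool(-93.4,-17))
from workcell import sensors
s=sensors.sense(); p=np.array(s["eef_pos"]);R=np.array(s["tcp_rot"]); d=snap("scene","6")
h=np.cross(R[:,1],[0,0,1]);h=-h if h[0]<0 else h
for a in(-.042,0,.046,.06): print(a,proj(d,p+a*h).round(1))
im=d["pixels"].astype(int).max(2)
u,v=proj(d,p+.046*h)[0].astype(int); print(u,v); print(im[v-14:v+15:2,u-16:u+20:2])
E
```

```text
t 24.95 pos [ 0.4431 -0.2863  0.202 ] F [-0.2  0.1 -0.8] open 0.343 grip 18.0 j [ 0.04  0.7   0.77  1.6  -0.32  1.28 -0.75]
shift cm in tool [  3.66 -22.31  -0.2 ] rotvec [-0.032  0.001 -0.001]
-0.042 [[399.1 134.6]]
0 [[388.2 131.9]]
0.046 [[376.5 129. ]]
0.06 [[373.  128.1]]
376 129
[[160 157 163 165 163 152 155 164 164 156 168 207 227 161 151 192 220 168]
 [163 164 165 165 163 155 157 161 160 162 164 198 234 172  94 156 217 166]
 [165 162 166 167 162 164 165 163 164 163 165 181 230 171  78 132 221 179]
 [167 165 165 165 163 168 167 168 168 164 164 178 229 182  86 110 217 189]
 [160 162 165 163 165 169 166 163 166 163 166 170 219 219 107  99 205 187]
 [160 165 167 166 167 166 165 158 158 154 151 165 209 226 114  90 188 195]
 [161 162 163 167 170 168 149 108  98 101 133 165 199 225 156 150 191 212]
 [160 163 162 165 164 167 158 120  87  83 119 161 180 230 219 207 221 227]
 [168 172 172 166 164 156 160 154 129 104 116 160 176 230 225 212 218 218]
 [182 179 179 175 176 170 173 164 160 149 148 159 168 208 215 186 190 152]
 [181 182 181 183 180 183 182 174 175 169 170 161 154 167 171 124 135 109]
 [191 190 189 185 181 182 184 182 183 181 181 182 176 171 154 135 119 110]
 [177 187 199 203 198 183 183 184 186 183 186 184 182 178 177 175 171 161]
 [146 144 148 183 220 200 184 185 185 184 186 184 184 184 180 180 180 176]
 [142 146 147 185 224 218 188 186 183 185 185 181 181 182 183 181 178 144]]
```

Call:
servo_tool --deltas '[[[0.6,-3.5,0],[-0.01,0,0]],[[0.8,-4.5,0],[-0.01,0,0]],[[0.8,-4.7,0],[-0.01,0,0]],[[0.8,-4.7,0],[0,0,0]],[[0.6,-3.5,0],[0,0,0]],[[0,-1.4,0],[0,0,0]],[[0,0,0],[0,0,0]],[[0,0,0],[0,0,0]]]'

```text
clock: 26.0
eef_pos: [0.4916, -0.0682, 0.195]
tcp_rot: [[0.955, -0.062, -0.292], [-0.06, -0.998, 0.017], [-0.292, 0.001, -0.956]]
contact_force: [-0.3, -0.2, -0.6]
opening: 0.348
grasp_force: 18.0
```

```bash
python3 - <<'E'
from h import *
go([.496,-.067,.04],tool(-93.4,-17))
E
```

```text
t 26.0 pos [ 0.4916 -0.0682  0.195 ] F [-0.3 -0.2 -0.6] open 0.348 grip 18.0 j [-0.37  0.67  0.78  1.69 -0.38  1.27 -1.1 ]
shift cm in tool [ 4.93 -0.16 14.7 ] rotvec [ 0.    -0.    -0.003]
```

Call:
servo_tool --deltas '[[[1.2,-0.1,3.3],[0,0,0]],[[1.3,-0.1,4],[0,0,0]],[[1.2,0,3.5],[0,0,0]],[[0.8,0,2.5],[0,0,0]],[[0.45,0,1.4],[0,0,0]],[[0,0,0],[0,0,0]],[[0.2,0,0.7],[0,0,0]],[[0.1,0,0.4],[0,0,0]],[[0,0,0],[0,0,0]]]'

```text
clock: 27.12
eef_pos: [0.4964, -0.0639, 0.0282]
tcp_rot: [[0.955, -0.058, -0.292], [-0.055, -0.998, 0.018], [-0.292, -0.001, -0.956]]
contact_force: [0.0, 0.4, -1.7]
opening: 0.345
grasp_force: 18.0
```

Call:
servo_tool --deltas '[[[0.1,0.15,0.3],[0,0,0]],[[0.06,0,0.2],[0,0,0]],[[0.03,0,0.1],[0,0,0]],[[0,0,0],[0,0,0]]]'

```text
clock: 27.62
eef_pos: [0.497, -0.0659, 0.0222]
tcp_rot: [[0.955, -0.058, -0.291], [-0.056, -0.998, 0.017], [-0.291, -0.0, -0.957]]
contact_force: [1.9, -0.3, 2.3]
opening: 0.344
grasp_force: 18.0
```

Call:
servo_tool --deltas '[[[0,0,0],[0,0,0]],[[0.03,0,0.1],[0,0,0]],[[0,0,0.05],[0,0,0]],[[0,0,0],[0,0,0]]]' --squeeze 5

```text
clock: 28.12
eef_pos: [0.4965, -0.0661, 0.0211]
tcp_rot: [[0.955, -0.058, -0.291], [-0.056, -0.998, 0.017], [-0.292, 0.0, -0.957]]
contact_force: [1.1, -1.1, 6.6]
opening: 0.35
grasp_force: 5.0
```

Call:
servo_tool --deltas '[[[0,0,0],[0,0,0]],[[0,0,0],[0,0,0]],[[0,0,0],[0,0,0]],[[-0.2,0,-0.7],[0,0,0]],[[-0.45,0,-1.5],[0,0,0]],[[-0.9,0,-3],[0,0,0]],[[-1.2,0,-4],[0,0,0]],[[-1.4,0,-4.5],[0,0,0]],[[-1.4,0,-4.5],[0,0,0]],[[-1.4,0,-4.5],[0,0,0]],[[0,0,0],[0,0,0]]]' --fingers -0.16

```text
clock: 29.5
eef_pos: [0.4976, -0.0672, 0.2621]
tcp_rot: [[0.957, -0.059, -0.283], [-0.057, -0.998, 0.017], [-0.284, 0.0, -0.959]]
contact_force: [-0.3, 0.0, 0.2]
opening: 0.423
grasp_force: 0.0
```

```bash
python3 - <<'E'
from h import *
c=snap("top","7"); d=snap("scene","7")
A=cv2.resize(c["pixels"][130:250,270:370,::-1],None,fx=4,fy=4,interpolation=cv2.INTER_CUBIC)
B=cv2.resize(d["pixels"][130:250,290:390,::-1],None,fx=4,fy=4,interpolation=cv2.INTER_CUBIC)
cv2.imwrite("pics/crop7.png",np.hstack([A,B]))
go([.66,-.03,.26],tool(-93.4))
E
```

```text
t 29.6 pos [ 0.4959 -0.0656  0.2584] F [0.6 0.6 0.1] open 0.421 grip 0.0 j [-0.39  0.61  0.81  1.59 -0.34  1.41 -1.14]
shift cm in tool [15.43 -4.52 -4.86] rotvec [-0.001  0.296  0.001]
```

View pics/crop7.png

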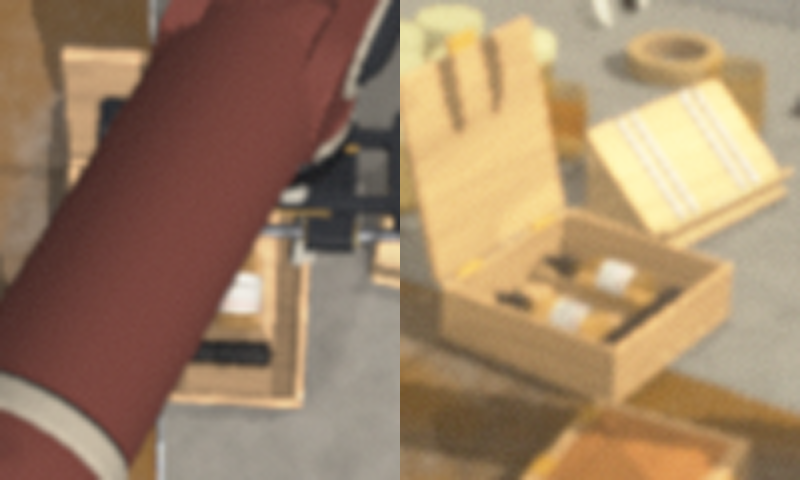

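All three lie flat in the box (labels at crop (570,315) and (615,275), marker along the near wall), below the rim, and the rack is empty. Next is the lid. I'll untilt, shut the fingers and move over and behind it.

Call:
servo_tool --deltas '[[[-0.7,0,-2.5],[0,0.1,0]],[[0,0,0],[0,0.1,0]],[[0,0,0],[0,0.09,0]],[[3,-1,0],[0,0,0]],[[5,-1,0],[0,0,0]],[[5,-1,0],[0,0,0]],[[3,-0.7,0],[0,0,0]],[[0,0,0],[0,0,0]]]' --fingers -1

```text
clock: 30.6
eef_pos: [0.659, -0.037, 0.2793]
tcp_rot: [[0.998, -0.057, -0.012], [-0.057, -0.998, 0.001], [-0.012, -0.0, -1.0]]
contact_force: [0.0, 0.3, 0.1]
opening: 0.006
grasp_force: 0.0
```

```bash
python3 - <<'E'
from h import *
a=load("top0");b=load("scene7")
T=((397+.5)/3.3-.5+200,(61+.5)/3.3-.5+125); S=((62.5)/4-.5+290,(40.5)/4-.5+130)
p,e=tri(a,T,b,S); h=np.array([.573,-.034,.0485]); print(p,e,np.linalg.norm(p-h),"lid deg",90+np.degrees(np.arctan2(p[0]-h[0],p[2]-h[2])))
x=np.array([.998,-.059,0]); t=h+.085*x; t[2]=.197; go(t,tool(-93.4))
E
```

```text
[ 0.61963835 -0.03842803  0.21570121] 0.002355957932844038 0.17364040152406607 lid deg 105.58567275428312
t 30.6 pos [ 0.659  -0.037   0.2793] F [0.  0.3 0.1] open 0.006 grip 0.0 j [-0.36  0.7   0.78  1.31 -0.48  1.33 -1.22]
shift cm in tool [-0.01  0.21  8.24] rotvec [-0.     0.012  0.003]
```

Call:
servo_tool --deltas '[[[0,0.1,3],[0,0.012,0]],[[0,0.1,3],[0,0,0]],[[0,0,2.2],[0,0,0]],[[-0.8,0,0],[0,0,0]],[[-1,0,0],[0,0,0]],[[-1.2,0,0],[0,0,0]],[[-1.2,0,0],[0,0,0]],[[-1.2,0,0],[0,0,0]],[[-1.2,0,0],[0,0,0]],[[-1.2,0,0],[0,0,0]]]'

```text
clock: 31.85
eef_pos: [0.58, -0.0353, 0.2002]
tcp_rot: [[0.998, -0.058, 0.005], [-0.058, -0.998, 0.0], [0.005, -0.001, -1.0]]
contact_force: [1.4, 0.7, 1.4]
opening: 0.007
grasp_force: 0.7
```

Call:
servo_tool --deltas '[[[-1.2,0,0.2],[0,0,0]],[[-1.2,0,0.2],[0,0,0]],[[-1.2,0,0.2],[0,0,0]],[[-1.15,0,0.5],[0,0,0]],[[-1.15,0,0.5],[0,0,0]],[[-1.1,0,0.5],[0,0,0]],[[-0.9,0,0.75],[0,0,0]],[[-0.9,0,0.75],[0,0,0]],[[-1,0,0.8],[0,0,0]],[[0,0,0],[0,0,0]]]'

```text
clock: 33.1
eef_pos: [0.4815, -0.0295, 0.1548]
tcp_rot: [[0.998, -0.059, 0.002], [-0.059, -0.998, 0.001], [0.002, -0.001, -1.0]]
contact_force: [-0.1, -0.7, -0.2]
opening: 0.007
grasp_force: 0.0
```

```bash
python3 - <<'E'
from h import *
h=np.array([.573,-.034,.0485]);x=np.array([.998,-.059,0]); t=h-.093*x; t[2]+=.104; go(t,tool(-93.4))
E
```

```text
t 33.1 pos [ 0.4815 -0.0295  0.1548] F [-0.1 -0.7 -0.2] open 0.007 grip 0.0 j [-0.49  0.55  0.75  2.   -0.53  0.79 -1.05]
shift cm in tool [-0.13 -0.1   0.23] rotvec [-0.001 -0.002  0.   ]
```

Call:
servo_tool --deltas '[[[-0.8,0,1.1],[0,0,0]],[[-0.7,0,1.1],[0,0,0]],[[-0.7,0,1.0],[0,0,0]],[[-0.5,0,1.15],[0,0,0]],[[-0.4,0,1.15],[0,0,0]],[[-0.4,0,1.15],[0,0,0]],[[-0.2,0,0.8],[0,0,0]],[[-0.1,0,0.8],[0,0,0]],[[0,0,0.4],[0,0,0]],[[0,0,0],[0,0,0]]]'

```text
clock: 34.35
eef_pos: [0.4456, -0.0276, 0.0687]
tcp_rot: [[0.998, -0.059, 0.005], [-0.059, -0.998, 0.0], [0.005, -0.0, -1.0]]
contact_force: [0.7, -0.5, 1.2]
opening: 0.003
grasp_force: 0.0
```

Call:
servo_tool --deltas '[[[0,0,0.2],[0,0,0]],[[0,0,0.2],[0,0,0]],[[0,0,0.1],[0,0,0]],[[0,0,0],[0,0,0]]]'

```text
clock: 34.85
eef_pos: [0.4458, -0.0276, 0.0647]
tcp_rot: [[0.998, -0.059, 0.006], [-0.059, -0.998, 0.001], [0.006, -0.001, -1.0]]
contact_force: [-1.5, -0.5, 8.4]
opening: 0.004
grasp_force: 4.1
```

Call:
servo_tool --deltas '[[[0,0,0.1],[0,0,0]],[[0,0,0],[0,0,0]],[[0,0,-1],[0,0,0]],[[0,0,-4],[0,0,0]],[[0,0,-5],[0,0,0]],[[0,0,-5],[0,0,0]],[[0,-5,0],[0,0,0]],[[0,-5,0],[0,0,0]],[[0,-5,0],[0,0,0]],[[0,-5,0],[0,0,0]],[[0,0,0],[0,0,0]],[[0,0,0],[0,0,0]]]'

```text
clock: 36.35
eef_pos: [0.4563, 0.1715, 0.213]
tcp_rot: [[0.998, -0.059, 0.005], [-0.059, -0.998, -0.001], [0.005, 0.0, -1.0]]
contact_force: [0.0, -0.8, -0.2]
opening: 0.002
grasp_force: 0.0
```

```bash
python3 - <<'E'
from h import *
go([.44,.17,.2],tool(-93.4))
c=snap("top","8"); d=snap("scene","8")
A=cv2.resize(c["pixels"][110:260,120:480,::-1],None,fx=2.2,fy=2.2,interpolation=cv2.INTER_CUBIC)
B=cv2.resize(d["pixels"][130:250,180:400,::-1],None,fx=2.2,fy=2.2,interpolation=cv2.INTER_CUBIC)
o=np.zeros((A.shape[0]+B.shape[0],A.shape[1],3),np.uint8);o[:A.shape[0]]=A;o[A.shape[0]:,:B.shape[1]]=B;cv2.imwrite("pics/crop8.png",o)
E
```

```text
t 36.35 pos [0.4563 0.1715 0.213 ] F [ 0.  -0.8 -0.2] open 0.002 grip 0.0 j [-0.99  0.49  0.86  1.92 -0.46  0.93 -1.53]
shift cm in tool [-1.63  0.24  1.29] rotvec [ 0.    -0.005  0.001]
```

View pics/crop8.png

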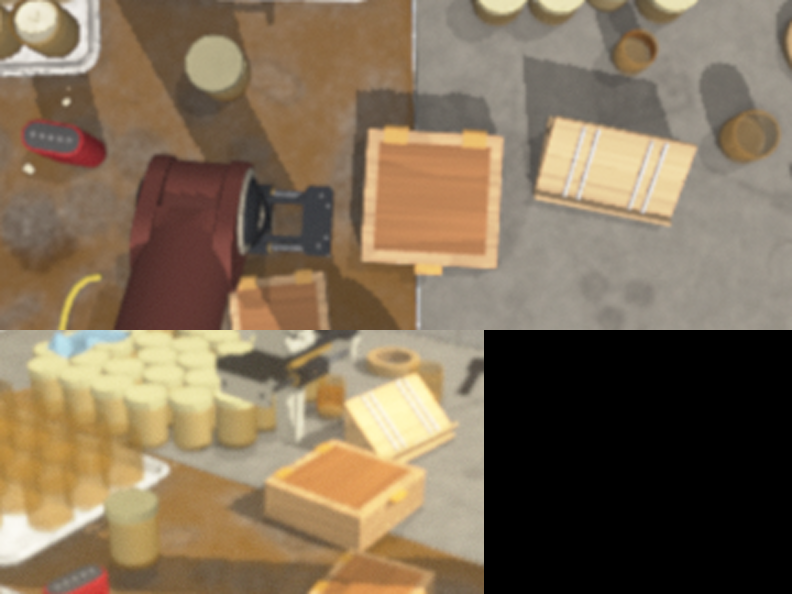

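The lid is flat shut on the large box (around (432,198) in the top half of the crop). The candle, speaker and both jars are standing where they were, and the arm is clear.

```bash
python3 -c "
from workcell import manip
print(manip.sign_off())"
```

```text
the job is handed in; nothing more can be done
None
```

I laid both bottles and the marker flat in the kit box, folded the lid fully shut, left the four bystanders standing where they were, and handed the job in at about 36 s on the clock.

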